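Throttle the dust extractor and pull its filter for inspection

TASK

Set the suction valve to half open by turning its red lever to 45 degrees, midway between along the pipe and across it; then lift the blue filter housing's cover flap by its red tab until it stands upright, and draw out the filter plate with the orange tab. Finish while still holding that filter in the gripper, upright and still over the middle of the square dust tray, with its lower edge about 20 cm above the bench. Leave the valve half open and the flap standing open, leave the white-tabbed plate in its slot, and do not disturb the jar, screwdriver and gear.

Things in the scene. Friction and masses are not known exactly. Their poses are not given: they have to be found in the camera images.
- housing: Blue filter box fixed to the bench, 130 (x) x 210 (y) x 135 mm high, walls 5 mm; origin at the centre of its underside, on the bench. Its front (own -x) has vent slots and faces the robot. Under the flap two slots, at x = -8, y = -37 and +37 mm, hold one upright plate each, standing 5 mm above the bench; which is where varies. Guide ribs reach 46 mm above the bench, 2 mm play.
- flap (a joint): Angle of the cover flap, rad: 0 shut (level), 1.57 upright, 1.75 the open stop. Hinged on the housing's rear top edge, it lifts at the front and is stiff: it stays where it is left. Blue plate 132 (hinge to front edge) x 210 x 6 mm, 0.15 kg; 2 to 3 N at the tab lift it.
- flap_tab (a point): Grip point in the flap's red tab: a tongue 30 mm wide (along housing y), 10 mm thick, sticking out 47 mm past the flap's front edge. The point is 160 mm from the hinge line, 28 mm past the flap's edge, mid-thickness (5 mm above the flap's underside). Gripped across its width it swings between vertical fingers. Axes: the flap's, parallel to the housing's when shut.
- flap_hinge (a point): Point on the hinge line, in the middle of the housing's rear top edge: x = +65, y = 0, z = 135 mm in the housing frame. Hinge line runs along the housing's y.
- filter: The filter to take: upright plate 90 (x) x 14 (y) x 80 mm high, black frame, brown pleated faces, with an orange grip tab centred on its top edge, 36 (x) x 14 (y) x 28 mm high (108 mm in all). Origin at the centre of its underside, z up, axes parallel to the housing's at first. 0.1 to 0.2 kg, loose in its slot; tab top 22 mm below the housing's rim.
- mesh_insert: The other plate, same sizes and origin as the filter, but with a white tab and bright metal faces. Stays in its slot.
- valve: Ball valve fixed to the bench: steel pipe (40 mm diameter, axis 55 mm above the bench) with a brass body. Origin on the bench below the lever's pivot; the pipe runs 100 mm either way along its own x, then down into the bench. A white dial disc (radius 50 mm) under the lever has black marks at 0 and 90 degrees and a green one at 45.
- valve_lever (a joint): Lever angle, rad, 0 to 1.57: 0 = along the pipe, pointing along the valve's +x, away from the robot (fully open); it turns clockwise seen from above, towards the valve's -y; 1.57 = across the pipe (shut); half open = 0.785. Stays where it is left; about 1.3 N at the grip turns it. Starts between 0 and 0.4.
- lever_grip (a point): Grip point of the red lever, 95 mm from the pivot axis, 115 mm above the bench. Lever level, 16 mm wide and 14 mm high there, its free end 30 mm farther out; its x axis points outward along the lever. 33 mm of free room below it, above the pipe.
- tray: Square aluminium dust tray fixed to the bench, 120 x 120 mm, walls 18 mm high. Origin at the centre of its underside.
- jar: Amber glass jar with yellow lid, diameter 60, height 85 mm, origin at the centre of its underside. Leave alone.
- screwdriver: Screwdriver lying on the bench 160 mm long, red handle, beyond the tray. Origin near its middle, under it. Leave alone.
- gear: Steel bevel gear lying flat, diameter 58, height 22 mm, origin at the centre of its underside. Leave alone.
Mind the look-alikes: they are no part of the job. Leave any green, purple or turquoise look-alike of the tray alone.

How it is judged:
On the way, in this order (a step that is already met when the one before it is completed fails the run):
1. the valve lever is at 45 degrees, within 10 (value of joint valve_lever between 0.61 and 0.96 rad), for 0.3 s.
2. the flap stands open (beyond 1.3 rad), valve still half open (all of step 1 and value of joint flap above 1.3 rad), for 0.3 s.
3. the filter is drawn up out of the housing by the gripper, its lower edge above the housing's rim, flap open (value of joint flap above 1.3 rad and height (world z) of filter above 0.137 m and contact force between the fingers and filter above 0.5 N), for 0.2 s.
At the end, for the whole second after the job is handed in: Gripper holds the filter still, within 0.3 rad of upright, underside 14-27 cm above the bench, origin within 5 cm sideways of the tray centre, off tray and housing; lever at 0.61-0.96 rad, flap beyond 1.3 rad; white-tabbed plate upright in its slot; others moved under 3 cm (all of step 2 and height (world z) of filter between 0.14 and 0.27 m and horizontal distance between filter and tray below 0.05 m and angle between filter's own z axis and vertical below 0.3 rad and linear speed of filter below 0.03 m/s and contact force between the fingers and filter above 1 N and contact force between filter and tray below 0.1 N and contact force between filter and housing below 0.1 N and distance between mesh_insert and housing below 0.06 m and angle between mesh_insert's own z axis and vertical below 0.15 rad); the arm keeps its last pose, push and grip.
It fails at once if the jar is moved more than 3 cm (distance of jar from where it was at the start of the episode above 0.03 m).
It fails at once if the screwdriver is moved more than 3 cm (distance of screwdriver from where it was at the start of the episode above 0.03 m).
It fails at once if the gear is moved more than 3 cm (distance of gear from where it was at the start of the episode above 0.03 m).
It fails at once if the white-tabbed plate is moved more than 3 cm (distance of mesh_insert from where it was at the start of the episode above 0.03 m).
It also fails if it takes over 72 s, if anything falls off the work surface, if the arm or the gripper's body presses on something with over 40 N, if the wrist force passes 120 N, or if a joint passes its speed limit or range.

ROBOT

A 7-joint arm with a two-finger parallel gripper is mounted at the origin on the work surface. World frame = base frame: x ahead of the robot, y to its left, z up, the work surface at z = 0. Lengths are in m, angles in rad, forces in N, time in s.
With the tool pointing down it reaches from about 0.4 to 0.875 m from the base axis. Payload 19.3 kg.
Tool frame: the origin (TCP) lies at the very end of the fingers, on their centre line; the grasp point (between the pads) lies 19 mm behind it; z points along the fingers, y is the line along which they close (so a half turn about z gives the same grasp; the last joint's range is limited). The gripper opens to 85 mm and grips with 20 to 120 N. Pads are 22 mm wide; open, the fingers measure 114 mm over their backs; the gripper's body (76 mm by 85 mm) begins 54 mm behind the grasp point. The pads swing forward as they close: fully open they stand 13 mm farther back than shut.
Start: joints at [-1.342, 0.521, -0.036, 1.599, 0.021, 1.021, -0.113], TCP at [0.184, 0.597, 0.231] pointing down, gripper open.
Joint ranges: [-2.91, 2.91], [-0.3, 2.13], [-1.5, 1.42], [0.17, 2.43], [-1.26, 4.41], [0.16, 1.93], [-2.52, 2.52]. Speed limits (rad/s): [1.89, 1.89, 2.39, 2.39, 3.01, 3.01, 3.01].

INTERFACE

Orientations are given as [roll, pitch, yaw] about the fixed x, y, z axes, in that order (R = Rz(yaw) Ry(pitch) Rx(roll)).
In Python, from workcell import bot gives the robot as it stands.
- The arm moves only by the tool servo_tool, never from a script. Its argument "plan" is a list of rows, each a list of 7 numbers: the finger opening in cm, from 0 to 8.54, then the shift along the tool's x, y, z in cm, then the turn, a rotation vector about the tool's x, y, z in degrees. In form: [[fingers, x, y, z, wx, wy, wz], ...]. A call has 1 to 10 rows; each row is the pose to reach, as a shift and turn from the pose commanded when the call began, along the tool's axes at that moment; what a row does not reach only later rows make up. A row lasts 1/10 s, in which the tool goes at most 50 mm and 8.59 degrees, less where a joint would pass 70% of its speed; a pose out of reach is approached as far as the arm can. A call with a gripper value outside its range is refused whole. The fingers move at their own pace and stop on an object; "force" is the grip in N (left out, the last holds). Time passes only in rows, so rows that repeat a pose let the fingers close. It gives the time, the measured TCP pose, the force, the opening and the grip force at its end, in the units of the state.
- bot.observe(): the state, without advancing time (a new reading comes with each control period).
- bot.grab_frame(name): name is "scene" or "top"; returns a dict with "frame" (400x640x3 uint8, blue, green, red), "mtx" (3x3 intrinsics, pixels), "R" (3x3) and "t" (3): a world point X has camera coordinates R X + t. Camera axes: x right, y down, z forward; pixel columns grow to the right and rows downward; lengths in m; the calibration is good to about 2 mm. A picture is of the moment at which its call begins. There is no depth.
- bot.job_done(): hands the job in; it is judged then, once.
The state is a dict: "clock": time; "qpos": joint angles; "qd": joint speeds; "joint_efforts": joint torques, N m; "position": TCP position; "tool_rot": TCP orientation; "force": force on the tool from outside, world axes, zero at the start; "moment": the same for the moment, N m; "grip_width": finger opening in m; "finger_force": force on a finger pad.
Only numpy, scipy, OpenCV 4.12 (cv2) and the standard library are available. Lean on these libraries where they do the work, as an engineer would, in place of code of your own. Each camera call takes 0.05 s, during which the arm holds its last target. There are 200 camera calls.

## Working session

There is one attempt and no reset: what is moved stays moved. The work goes in short steps, Python scripts to look and compute and a tool call to move; the robot and the scene stay as the last step left them, time stands still between calls to the robot, and variables do not carry over. Pictures are saved under pics/ and viewed, at most 10 in all, crops included, and the job is handed in when it is done.

Besides the shell and the picture viewer there is one more tool, called after ">>>" as name(argument=value, ...), one argument or row to a line, values as JSON. servo_tool: Moves the arm, as the interface text tells. Its arguments: {"type":"object","properties":{"plan":{"type":"array","items":{"type":"array","items":{"type":"number"}}},"force":{"type":"number"}},"required":["plan"]}

```bash
mkdir -p pics; ls; python3 - <<'E'
from workcell import bot
import cv2,numpy as np
for n in("scene","top"):
    f=bot.grab_frame(n); cv2.imwrite(f"pics/{n}0.png",f["frame"]); np.savez(f"{n}.npz",**f)
    print(n,(-f["R"].T@f["t"]).round(3),f["R"].round(3).tolist(),f["mtx"].round(1).tolist())
s=bot.observe();print(s["clock"],s["position"],s["tool_rot"],s["grip_width"])
E
```

```text
pics
scene [ 1.145 -0.949  0.747] [[0.834, 0.552, 0.016], [0.299, -0.427, -0.853], [-0.464, 0.716, -0.521]] [[456.4, 0.0, 303.3], [0.0, 456.4, 189.7], [0.0, 0.0, 1.0]]
top [ 0.461 -0.107  1.284] [[0.027, -1.0, 0.005], [-0.996, -0.027, -0.083], [0.083, -0.003, -0.997]] [[422.1, 0.0, 321.8], [0.0, 422.1, 200.6], [0.0, 0.0, 1.0]]
0.1 [0.18393901 0.59700319 0.23077841] [-3.14055490e+00  1.01485113e-04  2.84273164e+00] 0.08554532620908448
```

View pics/scene0.png

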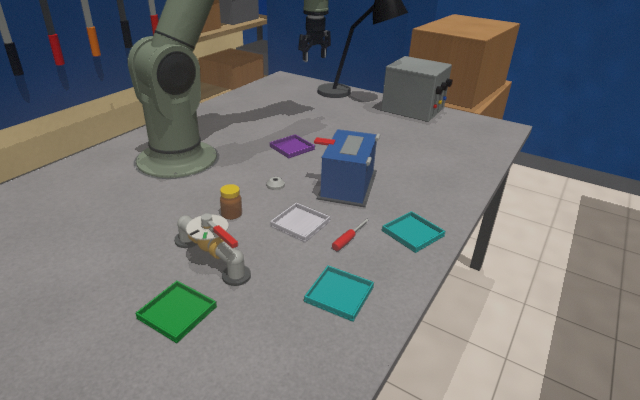

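View pics/top0.png

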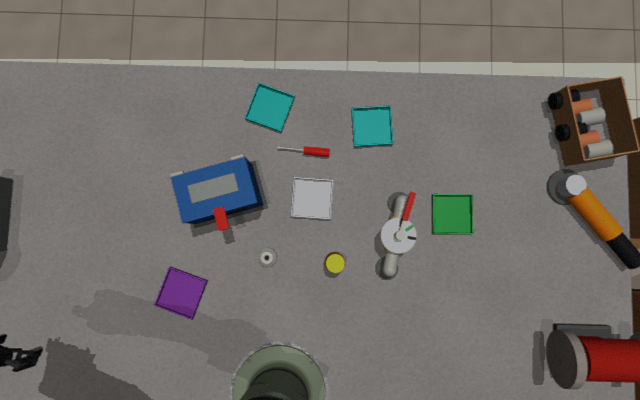

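```bash
cat > h.py <<'E'
import cv2,numpy as np
from workcell import bot
def ray(f,uv,z):
    uv=np.atleast_2d(uv).astype(float); d=np.c_[uv,np.ones(len(uv))]@np.linalg.inv(f["mtx"]).T@f["R"]
    c=-f["R"].T@f["t"]; return c+d*((z-c[2])/d[:,2])[:,None]
def proj(f,X):
    p=(np.atleast_2d(X)@f["R"].T+f["t"])@f["mtx"].T; return p[:,:2]/p[:,2:]
def mask(f,lo,hi,box):
    m=cv2.inRange(cv2.cvtColor(f["frame"],cv2.COLOR_BGR2HSV),np.array(lo),np.array(hi)); k=np.zeros_like(m)
    x0,y0,x1,y1=box; k[y0:y1,x0:x1]=m[y0:y1,x0:x1]; return k
def red(f,box):
    return mask(f,(0,150,90),(6,255,255),box)|mask(f,(173,150,90),(180,255,255),box)
def big(m): return max(cv2.findContours(m,0,1)[0],key=cv2.contourArea)[:,0]
def rect(f,m,z):
    P=ray(f,big(m),z)[:,:2]; c,s,a=cv2.minAreaRect((P*1000).astype(np.float32))
    b=cv2.boxPoints((c,s,a)); e=b[1]-b[0],b[2]-b[1]; e=max(e,key=np.linalg.norm)
    return np.array(c).round(1),np.sort(s).round(1),round(float(np.degrees(np.arctan2(e[1],e[0]))),1)
E
python3 - <<'E'
from h import *
f=dict(np.load("top.npz"))
print("lever",rect(f,red(f,(385,180,430,250)),.122))
print("tab",rect(f,red(f,(205,200,240,240)),.145))
im=f["frame"];hsv=cv2.cvtColor(im,cv2.COLOR_BGR2HSV)
for p in[(245,170),(180,205),(255,205),(205,222)]:print(p,hsv[p[1],p[0]])
b=mask(f,(100,120,40),(130,255,255),(160,145,275,235)); print("blue",rect(f,b,.141))
t=mask(f,(0,0,120),(180,60,255),(285,170,340,225)); print("tray",rect(f,t,.018))
d=mask(f,(0,0,150),(180,60,255),(375,210,425,260));print("dial",rect(f,d,.1))
a=cv2.resize(im[145:245,160:280],None,fx=4,fy=4,interpolation=2);c=cv2.resize(im[180:280,360:440],None,fx=4,fy=4,interpolation=2)
cv2.imwrite("pics/crop.png",np.hstack([a,c]))
E
```

```text
lever (array([ 550.3, -350.2]), array([15.6, 80.9]), -16.4)
tab (array([501.1, 160.8]), array([31.5, 61. ]), 17.8)
(245, 170) [107 184 129]
(180, 205) [107 175 130]
(255, 205) [109 172  40]
(205, 222) [80 17 44]
blue (array([575.8, 176.7]), array([141.8, 221.4]), -72.8)
tray (array([577.3, -80.9]), array([163.3, 163.4]), -88.5)
dial (array([ 469.9, -327.2]), array([98.5, 98.6]), 41.8)
```

View pics/crop.png

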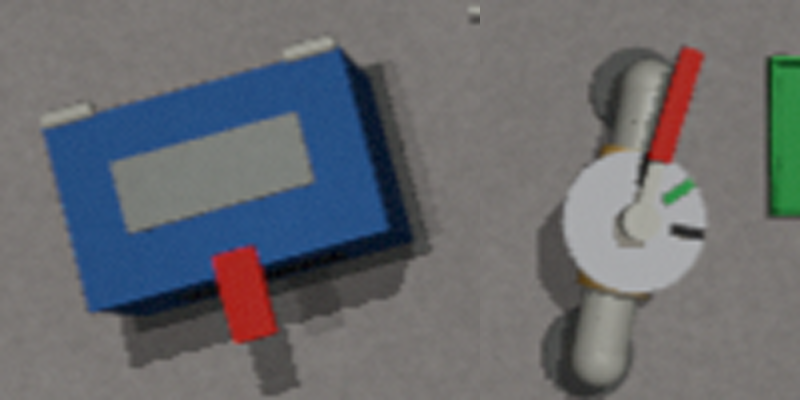

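Red candidates in the top view: lever (408,207), flap tab (221,218), screwdriver handle (316,152) and the red canister (600,360). Tray candidates: silver (312,199), green (452,214), purple (181,292), turquoise (270,108) and (372,126). The crop confirms my choices. The lever is the red bar over the dial, with a green mark at 45°. The tab is the red tongue on the blue flap. The tray is the silver one.

```bash
cat >> h.py <<'E'
from scipy.spatial.transform import Rotation as Ro
def go(x,y,z,yaw=None):
    "row numbers (cm, deg) from the present pose to a pointing-down TCP pose (mm, deg)"
    s=bot.observe(); R=Ro.from_euler("xyz",s["tool_rot"]); w=s["tool_rot"][2] if yaw is None else np.radians(yaw)
    T=Ro.from_euler("xyz",[np.pi,0,w]); d=R.inv().apply(np.array([x,y,z])/1000-s["position"])*100
    print((x,y,z,yaw),d.round(2),(R.inv()*T).as_rotvec(degrees=True).round(1))
E
python3 - <<'E'
from h import *
f=dict(np.load("top.npz"))
b=mask(f,(100,120,90),(130,255,255),(160,145,275,235)); print("flap top",rect(f,b,.141))
t=mask(f,(0,0,140),(180,60,255),(288,174,338,224)); print("tray",rect(f,t,.018),ray(f,[(312.5,199)],.01))
pv=np.array([470,-327])
g=mask(f,(60,100,60),(85,255,255),(380,215,425,255));P=ray(f,big(g),.1)[:,:2]*1000
v=P.mean(0)-pv;print("green",np.degrees(np.arctan2(v[1],v[0])),np.hypot(*v))
k=mask(f,(0,0,0),(180,255,70),(404,232,417,243));P=ray(f,big(k),.1)[:,:2]*1000
v=P.mean(0)-pv;print("black",np.degrees(np.arctan2(v[1],v[0])),np.hypot(*v))
e=ray(f,[(398.5,199),(391,270)],.06)[:,:2];print(e)
go(450,250,260,163.6);go(560,-353.7,260,163.6)
E
```

```text
flap top (array([579.5, 184.3]), array([130.3, 208.9]), -72.8)
tray (array([575.3, -81.1]), array([118.9, 120.8]), 87.5) [[ 0.5715384  -0.08252746  0.01      ]]
green -54.82907034108881 36.48599600928418
black -100.55737191392609 37.73230452070675
[[ 0.57406243 -0.33385912]
 [ 0.36876872 -0.3147177 ]]
(450, 250, 260, 163.6) [-35.64 -25.33  -2.89] [-0.1  0.  -0.7]
(560, -353.7, 260, 163.6) [-63.93 -79.79  -2.83] [-0.1  0.  -0.7]
```

>>> servo_tool(
  plan=[
    [8.5,-5,-3.5,-3,0,0,0],
    [8.5,-10,-7,-3,0,0,0],
    [8.5,-15,-10.5,-3,0,0,0],
    [8.5,-20,-14,-3,0,0,0],
    [8.5,-25,-17.5,-3,0,0,0],
    [8.5,-30,-21,-3,0,0,0],
    [8.5,-35.6,-25.3,-3,0,0,0],
    [8.5,-36,-29,-3,0,0,0],
    [8.5,-37,-33,-3,0,0,0],
    [8.5,-38,-37,-3,0,0,0],
  ],
  force=20,
)

```text
clock: 1.1
position: [0.4329, 0.1785, 0.2611]
tool_rot: [-3.141, 0.0, 2.842]
force: [2.1, 0.2, -0.5]
grip_width: 0.0851
finger_force: 0.0
```

```bash
python3 -c "
from h import *
go(560,-353,200,163.6)"
```

```text
(560, -353, 200, 163.6) [-27.82 -47.03   6.12] [-0.   0.  -0.8]
```

>>> servo_tool(
  plan=[
    [8.5,-28,-47,0,0,0,0],
    [8.5,-28,-47,0,0,0,0],
    [8.5,-28,-47,0,0,0,0],
    [8.5,-28,-47,0,0,0,0],
    [8.5,-28,-47,0,0,0,0],
    [8.5,-28,-47,0,0,0,0],
    [8.5,-28,-47,0,0,0,0],
    [8.5,-28,-47,0,0,0,0],
    [8.5,-28,-47,0,0,0,0],
    [8.5,-28,-47,0,0,0,0],
  ],
)

```text
clock: 2.1
position: [0.5506, -0.3072, 0.261]
tool_rot: [3.141, -0.0, 2.843]
force: [0.9, 0.6, 0.0]
grip_width: 0.0852
finger_force: 0.0
```

>>> servo_tool(
  plan=[
    [6,0,0,0,0,0,0],
    [6,0,0,0,0,0,0],
    [6,0,0,0,0,0,0],
  ],
)

```text
clock: 2.4
position: [0.5505, -0.3043, 0.261]
tool_rot: [3.141, -0.001, 2.844]
force: [0.3, -0.2, 0.2]
grip_width: 0.0601
finger_force: 0.0
```

```bash
python3 -c "
from h import *
print(bot.observe()['qpos'])
go(561,-353.8,96,163.6)"
```

```text
[ 0.19912951  0.51965075  0.32006735  1.56746326 -0.17820919  1.08400876
  1.83623346]
(561, -353.8, 96, 163.6) [-2.47 -4.43 16.5 ] [ 0.  -0.  -0.7]
```

>>> servo_tool(
  plan=[
    [6,-2.5,-4.4,0,0,0,-0.7],
    [6,-2.5,-4.4,3,0,0,-0.7],
    [6,-2.5,-4.4,6,0,0,-0.7],
    [6,-2.5,-4.4,9,0,0,-0.7],
    [6,-2.5,-4.4,12,0,0,-0.7],
    [6,-2.5,-4.4,14.5,0,0,-0.7],
    [6,-2.5,-4.4,16.5,0,0,-0.7],
    [6,-2.5,-4.4,16.5,0,0,-0.7],
    [6,-2.5,-4.4,16.5,0,0,-0.7],
    [6,-2.5,-4.4,16.5,0,0,-0.7],
  ],
)

```text
clock: 3.4
position: [0.5622, -0.3546, 0.0978]
tool_rot: [-3.141, 0.002, 2.856]
force: [0.5, 0.4, 0.2]
grip_width: 0.0599
finger_force: 0.0
```

>>> servo_tool(
  plan=[
    [0.5,0,0,0,0,0,0],
    [0.5,0,0,0,0,0,0],
    [0.5,0,0,0,0,0,0],
    [0.5,0,0,0,0,0,0],
    [0.5,0,0,0,0,0,0],
    [0.5,0,0,0,0,0,0],
  ],
)

```text
clock: 4.0
position: [0.5616, -0.3548, 0.0967]
tool_rot: [3.142, 0.0, 2.855]
force: [-0.8, 0.7, 7.2]
grip_width: 0.0157
finger_force: 24.2
```

```bash
python3 -c "
from h import *
p=bot.observe()['position'][:2]*1000;c=np.array([470,-327]);print(p,p-c)
s=bot.observe();R=Ro.from_euler('xyz',s['tool_rot'])
for a in range(5,38,4):
    w=Ro.from_euler('z',-a,degrees=True)
    n=w.apply(np.r_[p-c,0])-np.r_[p-c,0]
    print(a,(R.inv().apply(n)/10).round(2),(R.inv()*w*R).as_rotvec(degrees=True).round(1))"
```

```text
[ 561.60076166 -354.75777578] [ 91.60076166 -27.75777578]
5 [ 0.04 -0.83 -0.  ] [ 0. -0.  5.]
9 [ 0.13 -1.5  -0.  ] [ 0. -0.  9.]
13 [ 0.26 -2.15 -0.  ] [ 0. -0. 13.]
17 [ 0.44 -2.8  -0.  ] [ 0. -0. 17.]
21 [ 0.66 -3.43 -0.  ] [ 0. -0. 21.]
25 [ 0.93 -4.04 -0.  ] [ 0. -0. 25.]
29 [ 1.24 -4.63 -0.  ] [ 0. -0. 29.]
33 [ 1.58 -5.2  -0.  ] [ 0. -0. 33.]
37 [ 1.97 -5.75 -0.  ] [ 0. -0. 37.]
```

>>> servo_tool(
  plan=[
    [0.5,0.04,-0.83,0,0,0,5],
    [0.5,0.13,-1.5,0,0,0,9],
    [0.5,0.26,-2.15,0,0,0,13],
    [0.5,0.44,-2.8,0,0,0,17],
    [0.5,0.66,-3.43,0,0,0,21],
    [0.5,0.93,-4.04,0,0,0,25],
    [0.5,1.24,-4.63,0,0,0,29],
    [0.5,1.58,-5.2,0,0,0,33],
    [0.5,1.97,-5.75,0,0,0,37],
    [0.5,1.97,-5.75,0,0,0,37],
  ],
)

```text
clock: 5.0
position: [0.5261, -0.4053, 0.0968]
tool_rot: [-3.141, 0.001, 2.207]
force: [2.2, -2.2, 4.3]
grip_width: 0.0153
finger_force: 24.0
```

>>> servo_tool(
  plan=[
    [0.5,0,0,0,0,0,0],
    [0.5,0,0,0,0,0,0],
    [4.5,0,0,0,0,0,0],
    [4.5,0,0,0,0,0,0],
    [4.5,0,0,0,0,0,0],
    [4.5,0,0,-4,0,0,0],
    [4.5,0,0,-8,0,0,0],
    [4.5,0,0,-12,0,0,0],
    [4.5,0,0,-16,0,0,0],
    [4.5,0,0,-16,0,0,0],
  ],
)

```text
clock: 6.0
position: [0.5275, -0.4056, 0.2616]
tool_rot: [3.139, 0.007, 2.21]
force: [0.7, -1.4, -0.1]
grip_width: 0.0453
finger_force: 0.0
```

```bash
python3 -c "
from h import *
go(480,60,260,197.3);go(480,154,260,197.3)"
```

```text
(480, 60, 260, 197.3) [40.22 23.94 -0.05] [ -0.1   0.4 -70.7]
(480, 154, 260, 197.3) [47.76 29.55 -0.08] [ -0.1   0.4 -70.7]
```

>>> servo_tool(
  plan=[
    [6,5,3,0,0,0,-7],
    [6,10,6,0,0,0,-15],
    [6,14,8.5,0,0,0,-23],
    [6,18,11,0,0,0,-31],
    [6,22,13.5,0,0,0,-39],
    [6,26,16,0,0,0,-47],
    [6,30,18,0,0,0,-55],
    [6,34,20,0,0,0,-63],
    [6,38,22.5,0,0,0,-70.7],
    [6,40,24,0,0,0,-70.7],
  ],
)

```text
clock: 7.0
position: [0.4796, 0.0637, 0.2561]
tool_rot: [3.141, -0.0, -2.831]
force: [0.6, -0.7, -0.2]
grip_width: 0.0599
finger_force: 0.0
```

```bash
python3 - <<'E'
from h import *
f=bot.grab_frame("top"); 
print("lever",rect(f,red(f,(385,180,435,270)),.122))
cv2.imwrite("pics/l1.png",cv2.resize(f["frame"][180:280,360:460],None,fx=4,fy=4))
go(490,157,220,197.3)
E
```

```text
lever (array([ 519.2, -393.3]), array([16.2, 76.2]), -53.0)
(490, 157, 220, 197.3) [-3.71  8.32  3.62] [0.1 0.  0.4]
```

View pics/l1.png

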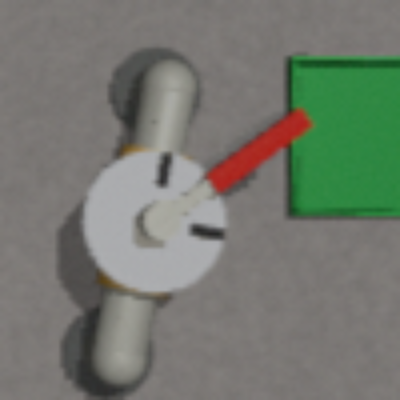

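The lever now covers the green mark, midway between the black marks at (167,170) and (207,233) in the crop. The measured direction is -53°, so the valve is half open.

>>> servo_tool(
  plan=[
    [6,-1.8,4.2,0,0,0,0.4],
    [6,-3.7,8.3,0,0,0,0.4],
    [6,-3.7,8.3,2,0,0,0.4],
    [6,-3.7,8.3,5,0,0,0.4],
    [6,-3.7,8.3,8,0,0,0.4],
    [6,-3.7,8.3,11,0,0,0.4],
    [6,-3.7,8.3,13.2,0,0,0.4],
    [6,-3.7,8.3,13.2,0,0,0.4],
    [6,-3.7,8.3,13.2,0,0,0.4],
    [6,-3.7,8.3,13.2,0,0,0.4],
  ],
)

```text
clock: 8.05
position: [0.4919, 0.1503, 0.1254]
tool_rot: [3.141, 0.002, -2.847]
force: [-0.2, -0.1, 0.7]
grip_width: 0.06
finger_force: 0.0
```

>>> servo_tool(
  plan=[
    [2,0,0,0,0,0,0],
    [2,0,0,0,0,0,0],
    [2,0,0,0,0,0,0],
    [2,0,0,0,0,0,0],
    [2,0,0,0,0,0,0],
    [2,0,0,0,0,0,0],
  ],
)

```text
clock: 8.65
position: [0.4904, 0.156, 0.1262]
tool_rot: [3.135, 0.002, -2.842]
force: [-18.3, 30.6, 27.9]
grip_width: 0.0316
finger_force: 17.5
```

```bash
python3 -c "
from h import *
s=bot.observe();R=Ro.from_euler('xyz',s['tool_rot']);p=s['position']*1000
u=np.array([np.cos(np.radians(17.3)),np.sin(np.radians(17.3)),0])
h=np.array([642.7,204.4,135]);g=p+[0,0,19];r=(h-g)@u;v=g[2]-135;print(p,r,v)
for a in range(5,95,5):
    t=np.radians(a); n=(r-(r*np.cos(t)+v*np.sin(t)))*u+np.array([0,0,r*np.sin(t)+v*np.cos(t)-v])
    print(a,(R.inv().apply(n)/10).round(1))"
```

```text
[490.42483461 156.01624701 126.24122823] 159.77447110358457 10.241228230705815
5 [ 0.   0.  -1.4]
10 [-0.1  0.  -2.8]
15 [-0.3  0.  -4.1]
20 [-0.6  0.  -5.4]
25 [-1.1  0.  -6.7]
30 [-1.6  0.1 -7.8]
35 [-2.3  0.1 -9. ]
40 [ -3.1   0.1 -10. ]
45 [ -4.    0.1 -11. ]
50 [ -5.    0.1 -11.9]
55 [ -6.    0.1 -12.6]
60 [ -7.1   0.1 -13.3]
65 [ -8.3   0.1 -13.9]
70 [ -9.6   0.1 -14.3]
75 [-10.9   0.1 -14.6]
80 [-12.2   0.1 -14.9]
85 [-13.6   0.1 -14.9]
90 [-15.    0.1 -14.9]
```

>>> servo_tool(
  plan=[
    [2,0,0.3,0,0,0,0],
    [2,0,0.6,0,0,0,0],
    [2,0,0.6,0,0,0,0],
    [2,0,0.6,0,0,0,0],
  ],
)

```text
clock: 9.05
position: [0.49, 0.1576, 0.1262]
tool_rot: [3.14, 0.003, -2.846]
force: [-8.5, 6.1, 24.6]
grip_width: 0.0297
finger_force: 20.7
```

>>> servo_tool(
  plan=[
    [2,0,0,-1.5,0,0,0],
    [2,-0.1,0,-3.1,0,0,0],
    [2,-0.3,0,-4.5,0,0,0],
    [2,-0.6,0,-5.8,0,0,0],
    [2,-1.1,0,-7.1,0,0,0],
    [2,-1.6,0,-8.2,0,0,0],
    [2,-2.3,0,-9.4,0,0,0],
    [2,-3.1,0,-10.4,0,0,0],
    [2,-4,0,-11.4,0,0,0],
    [2,-4,0,-11.4,0,0,0],
  ],
)

```text
clock: 10.05
position: [0.5284, 0.1695, 0.24]
tool_rot: [3.14, 0.002, -2.846]
force: [-2.6, 8.4, 0.7]
grip_width: 0.0294
finger_force: 21.5
```

```bash
python3 -c "
from h import *
s=bot.observe();R=Ro.from_euler('xyz',s['tool_rot']);p=s['position']*1000
u=np.array([np.cos(np.radians(17.3)),np.sin(np.radians(17.3)),0])
h=np.array([642.7,204.4,135]);g=p+[0,0,19];r=(h-g)@u;v=g[2]-135;print(p,r,v,np.hypot(r,v),np.degrees(np.arctan2(v,r)))"
```

```text
[528.38269363 169.4840441  239.97417023] 119.52881081295321 123.97417023480943 172.2112989898406 46.04586827893115
```

>>> servo_tool(
  plan=[
    [2,-1.5,0.1,-1.0,0,0,0],
    [2,-3.05,0.1,-1.85,0,0,0],
    [2,-4.7,0.1,-2.5,0,0,0],
    [2,-6.3,0.1,-3,0,0,0],
    [2,-7.7,0.1,-3.35,0,0,0],
    [2,-9.1,0.1,-3.65,0,0,0],
    [2,-10.5,0.1,-3.85,0,0,0],
    [2,-12,0.1,-3.9,0,0,0],
    [2,-13.1,0.1,-3.85,0,0,0],
    [2,-13.1,0.1,-3.85,0,0,0],
  ],
)

```text
clock: 11.05
position: [0.6538, 0.2085, 0.2783]
tool_rot: [3.14, 0.003, -2.846]
force: [-1.7, 7.3, 8.4]
grip_width: 0.0293
finger_force: 22.9
```

```bash
python3 - <<'E'
from h import *
s=bot.observe();p=s['position']*1000
u=np.array([np.cos(np.radians(17.3)),np.sin(np.radians(17.3)),0])
h=np.array([642.7,204.4,135]);g=p+[0,0,19];r=(h-g)@u;v=g[2]-135;print(p,r,v,np.degrees(np.arctan2(v,r)))
f=bot.grab_frame("scene");cv2.imwrite("pics/s1.png",cv2.resize(f["frame"][60:220,260:460],None,fx=3,fy=3))
E
```

```text
[653.8064823  208.49057131 278.29946376] -11.820467048947904 162.29946375684972 94.16556633678559
```

View pics/s1.png

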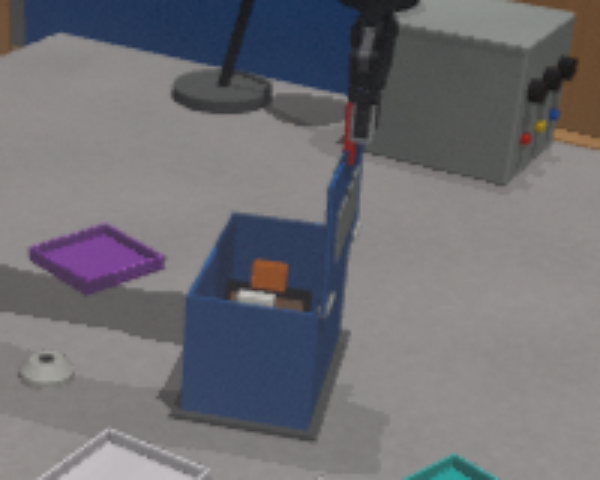

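The flap stands upright, held at its red tab, crop pixel (352,130). The orange filter tab is in the far (+y) slot at (270,275), and the white tab is nearer at (255,298).

>>> servo_tool(
  plan=[
    [5,0,0,0,0,0,0],
    [5,0,0,0,0,0,0],
    [5,0,0,0,0,0,0],
    [5,0,0,-2,0,0,0],
    [5,0,0,-5,0,0,0],
    [5,0,0,-8,0,0,0],
    [5,5,0,-10,0,0,0],
    [5,10,0,-10,0,0,0],
    [5,15,0,-10,0,0,0],
    [5,20,0,-10,0,0,0],
  ],
)

```text
clock: 12.1
position: [0.4629, 0.1486, 0.3767]
tool_rot: [-3.142, 0.0, -2.847]
force: [0.8, 1.2, 0.2]
grip_width: 0.0499
finger_force: 0.0
```

>>> servo_tool(
  plan=[
    [4,4,-4,0,0,0,0],
    [4,4,-8,0,0,0,0],
    [4,4,-12,0,0,0,0],
    [4,4,-12,0,0,0,0],
  ],
)

```text
clock: 12.5
position: [0.462, 0.0182, 0.3773]
tool_rot: [-3.14, 0.001, -2.853]
force: [-0.2, 0.5, -0.1]
grip_width: 0.0398
finger_force: 0.0
```

```bash
python3 - <<'E'
from h import *
f=bot.grab_frame("top");cv2.imwrite("pics/t1.png",cv2.resize(f["frame"][130:250,150:300],None,fx=4,fy=4))
o=mask(f,(5,120,60),(20,255,255),(165,145,270,235));print("orange",cv2.boundingRect(big(o)),rect(f,o,.113),"expect (562,218)")
print(proj(f,[[.562,.218,.113]]))
g=bot.grab_frame("scene");o=mask(g,(5,120,60),(20,255,255),(325,120,385,180));b=big(o);print("scene orange",b.mean(0),cv2.boundingRect(b),proj(g,[[.562,.218,.113],[.562,.218,.099]]))
go(562,218,250,197.3)
E
```

```text
orange (200, 190, 9, 8) (array([569.7, 217.8]), array([19.6, 22.3]), -88.4) expect (562,218)
[[203.76074466 196.25783096]]
scene orange [349.41666667 151.38888889] (344, 146, 12, 11) [[350.27961157 147.85679831]
 [349.97275059 151.84335681]]
(562, 218, 250, 197.3) [-15.27  15.83  12.7 ] [ 0.   0.  -0.5]
```

View pics/t1.png

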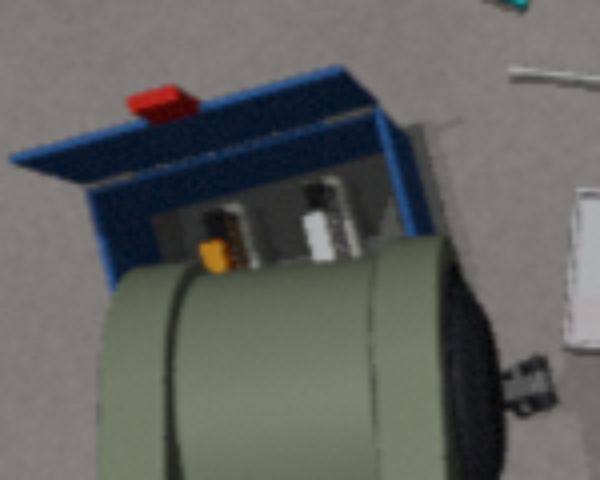

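The arm hides part of the orange tab (crop (213,255)). Its y agrees with my prediction, and the scene view agrees within 1 px. The white tab is at (318,235), and the lateral gap between them is clear.

>>> servo_tool(
  plan=[
    [4,-4,4,0,0,0,-0.5],
    [4,-8,8,0,0,0,-0.5],
    [4,-12,12,0,0,0,-0.5],
    [4,-15.3,15.8,0,0,0,-0.5],
    [4,-15.3,15.8,3,0,0,-0.5],
    [4,-15.3,15.8,7,0,0,-0.5],
    [4,-15.3,15.8,11,0,0,-0.5],
    [4,-15.3,15.8,14,0,0,-0.5],
    [4,-15.3,15.8,14,0,0,-0.5],
    [4,-15.3,15.8,14,0,0,-0.5],
  ],
)

```text
clock: 13.6
position: [0.562, 0.2195, 0.2376]
tool_rot: [3.141, -0.0, -2.837]
force: [0.7, -0.2, 0.9]
grip_width: 0.04
finger_force: 0.0
```

```bash
python3 -c "
from h import *
go(562,218,80,197.3)"
```

```text
(562, 218, 80, 197.3) [ 0.05 -0.15 15.76] [ 0.  -0.   0.1]
```

>>> servo_tool(
  plan=[
    [4,0,-0.1,3,0,0,0],
    [4,0,-0.1,6,0,0,0],
    [4,0,-0.1,8.5,0,0,0],
    [4,0,-0.1,11,0,0,0],
    [4,0,-0.1,12.5,0,0,0],
    [4,0,-0.1,14,0,0,0],
    [4,0,-0.1,15,0,0,0],
    [4,0,-0.1,15.7,0,0,0],
    [4,0,-0.1,15.7,0,0,0],
  ],
)

```text
clock: 14.5
position: [0.5623, 0.2178, 0.0794]
tool_rot: [-3.142, -0.0, -2.838]
force: [-0.5, 0.6, 0.6]
grip_width: 0.04
finger_force: 0.0
```

>>> servo_tool(
  plan=[
    [0.5,0,0,0,0,0,0],
    [0.5,0,0,0,0,0,0],
    [0.5,0,0,0,0,0,0],
    [0.5,0,0,0,0,0,0],
    [0.5,0,0,0,0,0,0],
    [0.5,0,0,0,0,0,0],
  ],
  force=30,
)

```text
clock: 15.1
position: [0.5628, 0.218, 0.0804]
tool_rot: [3.141, 0.001, -2.838]
force: [-0.3, -0.6, 7.6]
grip_width: 0.0135
finger_force: 32.9
```

>>> servo_tool(
  plan=[
    [0.5,0,0,-2,0,0,0],
    [0.5,0,0,-4,0,0,0],
    [0.5,0,0,-6.5,0,0,0],
    [0.5,0,0,-9,0,0,0],
    [0.5,0,0,-12,0,0,0],
    [0.5,0,0,-15,0,0,0],
    [0.5,0,0,-18,0,0,0],
    [0.5,0,0,-19.8,0,0,0],
    [0.5,0,0,-19.8,0,0,0],
    [0.5,0,0,-19.8,0,0,0],
  ],
)

```text
clock: 16.1
position: [0.5622, 0.2176, 0.2774]
tool_rot: [-3.142, -0.0, -2.838]
force: [-0.7, 0.1, -1.9]
grip_width: 0.0131
finger_force: 32.0
```

```bash
python3 -c "
from h import *
go(575,-81,277)"
```

```text
(575, -81, 277, None) [  7.69 -28.88   0.05] [-0. -0.  0.]
```

>>> servo_tool(
  plan=[
    [0.5,0.8,-2.9,0,0,0,0],
    [0.5,1.6,-6,0,0,0,0],
    [0.5,2.6,-10,0,0,0,0],
    [0.5,3.7,-14,0,0,0,0],
    [0.5,4.8,-18,0,0,0,0],
    [0.5,5.8,-22,0,0,0,0],
    [0.5,6.6,-25,0,0,0,0],
    [0.5,7.2,-27.5,0,0,0,0],
    [0.5,7.7,-28.9,0,0,0,0],
    [0.5,7.7,-28.9,0,0,0,0],
  ],
)

```text
clock: 17.1
position: [0.5746, -0.0829, 0.2769]
tool_rot: [-3.141, -0.002, -2.841]
force: [0.5, 0.6, -1.6]
grip_width: 0.0134
finger_force: 31.9
```

>>> servo_tool(
  plan=[
    [0.5,0,0,0,0,0,0],
    [0.5,0,0,0,0,0,0],
    [0.5,0,0,0,0,0,0],
    [0.5,0,0,0,0,0,0],
    [0.5,0,0,0,0,0,0],
  ],
)

```text
clock: 17.6
position: [0.5753, -0.0807, 0.2778]
tool_rot: [3.142, 0.0, -2.838]
force: [-0.3, 1.0, -1.0]
grip_width: 0.0135
finger_force: 31.9
```

```bash
python3 -c "
from h import *
f=bot.grab_frame('scene');cv2.imwrite('pics/end.png',f['frame'])"
```

```text
(no output)
```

View pics/end.png

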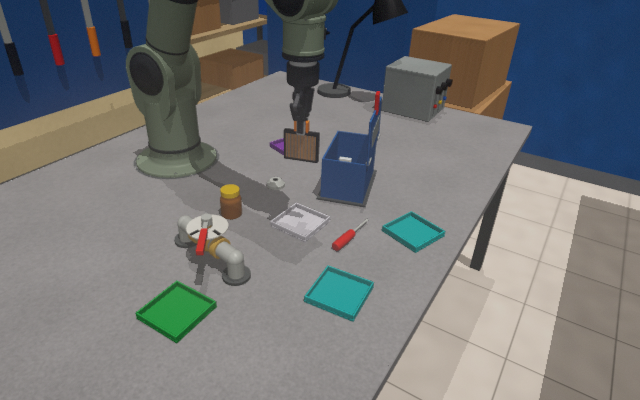

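The filter hangs upright at (301,145) above the silver tray at (300,221). The flap is open at (376,120), the white tab is in its slot at (345,160), the lever is at 45°, and the other items are undisturbed.

```bash
python3 -c "
from workcell import bot
print(bot.job_done())"
```

```text
the job is handed in; nothing more can be done
None
```

The job is handed in, but the system returned no verdict: the valve is half open, the flap stands upright, and the gripper holds the orange-tabbed filter upright and still about 20 cm above the middle of the dust tray.

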